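# Set the bench grinder's tool rest and spark flap

## Task

Make the bench grinder ready for use: first push its tool rest in towards the grinding stone until it stops, and after that push the raised spark flap down as far as it goes, so that it covers the front of the stone. Only push with closed or open fingers, from outside: do not grip the rest or the flap, and leave the oilstone, the jar and the spanner lying where they are.

Things in the scene. Friction and masses are not known exactly. Their poses are not given: they have to be found in the camera images.
- grinder: Grey bench grinder, fixed; stone 150 mm across, 36 thick. Origin on the bench below the stone's centre (100 mm up). -x is its working front, roughly facing the robot; y the stone's axis; z up. Motor at y 80 to 240 mm, top 197 mm up; sheet guard over the stone's top and back, to 196 mm. Slide bars of the rest (top 50 mm up) run forward to x = -280 mm. Flap hinge line: along y at x = -10, z = 190 mm.
- rest_lip (a point): Centre of the front face of the tool rest's lip, 77 mm above the bench; axes as the grinder's. The rest is a steel angle plate: level plate 104 mm deep (x), 100 wide, 8 thick, top 100 mm up; its 8 mm thick lip, folded down along the front edge, spans 54 to 100 mm up. Push the lip's front along +x. At the stop this point is at x = -182 mm in the grinder's frame.
- tool_rest (a joint): How far the tool rest is pulled out from its stop, in m: 0 is fully in (its edge 3 mm from the stone), at most 0.08. It slides along the grinder's x, takes about 3 to 5 N to push, and stays where it is left.
- flap_hinge (a point): Middle of the spark flap's hinge line, in the mid-thickness of the sheet; x = -10 mm, y = 0, z = 190 mm in the grinder's frame. Axes turn with the flap: -x runs along the sheet from the hinge to the free edge, y along the hinge, z out of the sheet's upper side.
- flap_edge (a point): Middle of the spark flap's free edge, 100 mm from the hinge line (own -x direction). The flap is a plain aluminium sheet 100 mm long, 110 mm wide, 4 mm thick. While raised it leans up and towards the front; its upper side can be reached straight from above.
- spark_flap (a joint): Angle of the spark flap in rad: 0 is fully down on its stop (sheet sloping 30 degrees below level, towards the front), growing as it rises (0.52 is level, most 1.6). A stiff hinge (about 0.15 N m) keeps it where it is left.
- oilstone: Sharpening stone lying flat, 150 x 50 x 26 mm (x, y, z), loose, origin at the centre of its underside. Not to be disturbed.
- jar: Small round glass jar with a steel lid, 60 mm diameter, 65 mm high, loose, origin at the centre of its underside. Not to be disturbed.
- spanner: Steel spanner lying flat on the bench, loose, 180 mm long along its x, 8 mm thick. Not to be disturbed.

How it is judged:
On the way, in this order (a step that is already met when the one before it is completed fails the run):
1. the tool rest is pushed fully in while the flap is still raised (value of joint tool_rest below 0.004 m and value of joint spark_flap above 0.8 rad), for 0.1 s.
2. the spark flap is pushed fully down (value of joint spark_flap below 0.06 rad), for 0.2 s.
At the end, for the whole second after the job is handed in: The tool rest is within 4 mm of its stop and the spark flap within 0.06 rad of fully down, at rest (value of joint tool_rest below 0.004 m and value of joint spark_flap below 0.06 rad and velocity of joint spark_flap below 0.05 rad/s); the robot touches nothing.
It fails at once if the oilstone is moved more than 15 mm (distance of oilstone from where it was at the start of the episode above 0.015 m).
It fails at once if the jar is moved more than 15 mm (distance of jar from where it was at the start of the episode above 0.015 m).
It fails at once if the spanner is moved more than 15 mm (distance of spanner from where it was at the start of the episode above 0.015 m).
It fails at once if the flap is gripped between the fingers (x of the grasp point in the frame of flap_hinge between -0.11 and -0.01 m and y of the grasp point in the frame of flap_hinge between -0.06 and 0.06 m and z of the grasp point in the frame of flap_hinge between -0.003 and 0.003 m).
It fails at once if the tool rest is gripped between the fingers (x of the grasp point in the frame of rest_lip between 0.001 and 0.1 m and y of the grasp point in the frame of rest_lip between -0.058 and 0.058 m and z of the grasp point in the frame of rest_lip between -0.03 and 0.023 m).
It also fails if it takes over 43 s, if anything falls off the work surface, if the arm or the gripper's body presses on something with over 40 N, if the wrist force passes 120 N, or if a joint passes its speed limit or range.

## Robot

A 6-joint arm with a two-finger parallel gripper is mounted at the origin on the work surface. World frame = base frame: x ahead of the robot, y to its left, z up, the work surface at z = 0. Lengths are in m, angles in rad, forces in N, time in s.
With the tool pointing down it reaches from about 0.225 to 0.875 m from the base axis. Payload 3.4 kg.
Tool frame: the origin (TCP) lies between the finger pads; the fingertips stand 11 mm ahead of it and the grasp point (between the pads) lies 8 mm behind it; z points along the fingers, y is the line along which they close (so a half turn about z gives the same grasp; the last joint's range is limited). The gripper opens to 85 mm and grips with 20 to 120 N. Pads are 22 mm wide; open, the fingers measure 114 mm over their backs; the gripper's body (76 mm by 85 mm) begins 54 mm behind the grasp point. The pads swing forward as they close: fully open they stand 13 mm farther back than shut.
Start: joints at [1.198, 0.276, 1.505, -0, 1.361, -0.121], TCP at [0.143, 0.557, 0.242] pointing down, gripper open.
Joint ranges: [-2.89, 2.89], [-0.75, 2.08], [0.22, 2.7], [-1.18, 4.32], [0.11, 2.71], [-2.7, 2.7]. Speed limits (rad/s): [2.57, 2.57, 3.14, 3.14, 3.14, 3.14].

## Interface

Orientations are given as a unit quaternion [w, x, y, z].
In Python, from rig import sensors, eyes, manip gives the robot as it stands.
- The arm moves only by the tool drive_tool, never from a script. Its argument "deltas" is a list of rows, each an object with "linear": the shift along the world's x, y, z in mm, a list of three; "twist": the turn about the world's z in degrees; "claw": the opening, from 0 (shut) to 1 (fully open). In form: [{"linear": [tx, ty, tz], "twist": twist, "claw": claw}, ...]. A call has 1 to 12 rows; each row is the pose to reach, as a shift and turn from the pose commanded when the call began; what a row does not reach only later rows make up. A row lasts 1/12 s, in which the tool goes at most 41.7 mm and 7.16 degrees, less where a joint would pass 70% of its speed; a pose out of reach is approached as far as the arm can. A call with a gripper value outside its range is refused whole. The fingers move at their own pace and stop on an object; "squeeze" is the grip in N (left out, the last holds). Time passes only in rows, so rows that repeat a pose let the fingers close. It gives the time, the measured TCP pose, the force, the opening and the grip force at its end, in the units of the state.
- sensors.get_state(): the state, without advancing time (a new reading comes with each control period).
- eyes.get_image(name): name is "side" or "top" or "wrist"; returns the picture (420x560x3 uint8, red, green, blue); there is no depth.
- eyes.camera_model(name): a dict with "intrinsics" (3x3 intrinsics, pixels), "R" (3x3) and "t" (3): a world point X has camera coordinates R X + t. Camera axes: x right, y down, z forward; pixel columns grow to the right and rows downward; lengths in m; the calibration is good to about 2 mm. A picture is of the moment at which its call begins: read the wrist's pose just before it. camera_model takes no time and is no camera call; for the wrist camera it gives the pose at the moment of the call.
- manip.sign_off(): hands the job in; it is judged then, once.
The state is a dict: "clock": time; "qpos": joint angles; "qd": joint speeds; "effort": joint torques, N m; "position": TCP position; "ee_rot": TCP orientation; "contact_force": force on the tool from outside, world axes, zero at the start; "moment": the same for the moment, N m; "width": finger opening in m; "gripper_force": force on a finger pad.
Only numpy, scipy, OpenCV 4.12 (cv2) and the standard library are available. Lean on these libraries where they do the work, as an engineer would, in place of code of your own. Each camera call takes 0.05 s, during which the arm holds its last target. There are 200 camera calls.

## Working session

There is one attempt and no reset: what is moved stays moved. The work goes in short steps, Python scripts to look and compute and a tool call to move; the robot and the scene stay as the last step left them, time stands still between calls to the robot, and variables do not carry over. Pictures are saved under pics/ and viewed, at most 10 in all, crops included, and the job is handed in when it is done.

Besides the shell and the picture viewer there is one more tool, called after "Request:" by a JSON object that holds its "name" and its "arguments". drive_tool: Moves the arm, as the interface text tells. Its arguments: {"type":"object","properties":{"deltas":{"type":"array","items":{"type":"object","properties":{"linear":{"type":"array","items":{"type":"number"}},"twist":{"type":"number"},"claw":{"type":"number"}}}},"squeeze":{"type":"number"}},"required":["deltas"]}

```bash
mkdir -p pics; python3 - <<'E'
from rig import sensors, eyes
import cv2, numpy as np
s=sensors.get_state(); print(s['clock'],s['position'],s['ee_rot'])
for n in ('side','top'):
    im=eyes.get_image(n); cv2.imwrite(f'pics/{n}0.png',im[:,:,::-1])
    m=eyes.camera_model(n); print(n,np.round(m['intrinsics'],1).tolist(),np.round(m['R'],3).tolist(),np.round(m['t'],3), -np.array(m['R']).T@m['t'])
E
```

```text
0.0 [0.14308839 0.55639007 0.24143188] [-2.21256046e-04  1.25572906e-01  9.92083973e-01 -8.87048826e-04]
side [[510.8, 0.0, 276.7], [0.0, 510.8, 205.5], [0.0, 0.0, 1.0]] [[0.999, -0.036, -0.013], [-0.033, -0.614, -0.788], [0.02, 0.788, -0.615]] [-0.56   0.149  1.348] [ 0.53717311 -0.99068777  0.93916014]
top [[468.4, 0.0, 287.3], [0.0, 468.4, 210.4], [0.0, 0.0, 1.0]] [[0.025, -1.0, -0.006], [-0.998, -0.025, -0.05], [0.05, 0.007, -0.999]] [-0.003  0.566  1.105] [0.5096481  0.00374141 1.13162148]
```

View pics/side0.png

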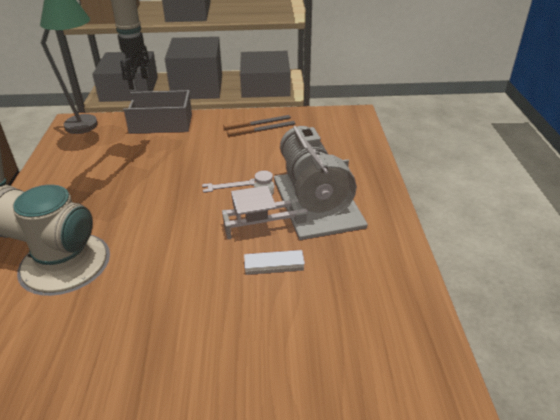

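View pics/top0.png

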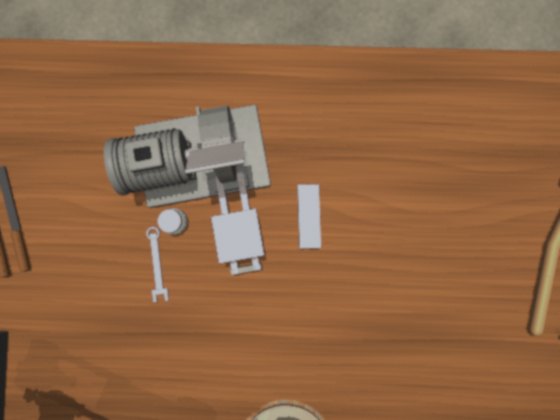

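The top view shows the rest plate at about (238,236), the slide-bar end at (245,268) and the flap at (217,158). The jar is at (172,222), the spanner at (157,265) and the oilstone at (309,216). The side view shows the rest plate at about (253,200). I'll enlarge both to read the corners.

```bash
python3 - <<'E'
import cv2
a=cv2.imread('pics/top0.png')[90:290,130:330]; b=cv2.imread('pics/side0.png')[110:260,190:390]
cv2.imwrite('pics/topc.png',cv2.resize(a,None,fx=3,fy=3,interpolation=cv2.INTER_CUBIC))
cv2.imwrite('pics/sidec.png',cv2.resize(b,None,fx=4,fy=4,interpolation=cv2.INTER_CUBIC))
E
```

```text
(no output)
```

View pics/topc.png

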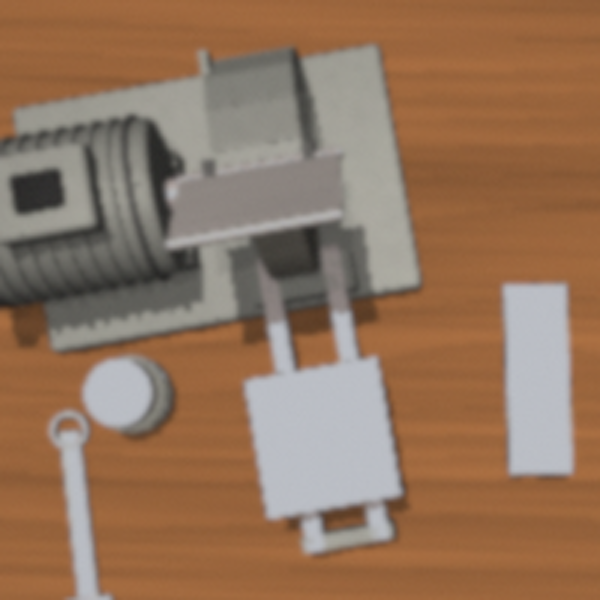

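View pics/sidec.png

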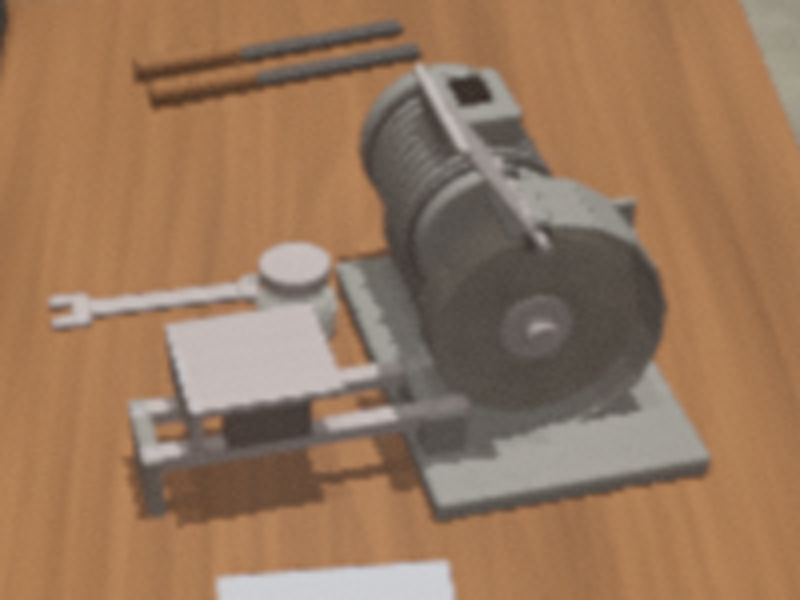

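The enlarged top crop gives plate corners at (267,518), (402,497), (379,357) and (245,380), the bar end at (305,555)–(392,537), and the flap's free edge at (168,245)–(340,218). In the side crop the plate corners are (165,325), (190,413), (342,373) and (315,307), and the flap edge is about (420,66) at the motor end.

```bash
cat > h.py <<'E'
from rig import eyes
import numpy as np
def ray(n,uv):
    m=eyes.camera_model(n);R=np.array(m['R']);d=R.T@np.linalg.solve(m['intrinsics'],[*uv,1.]);return -R.T@m['t'],d
def plane(n,uv,z):
    c,d=ray(n,uv);return c+d*(z-c[2])/d[2]
T=lambda u,v:(130+(u-1)/3,90+(v-1)/3)
S=lambda u,v:(190+(u-1.5)/4,110+(v-1.5)/4)
E
python3 - <<'E'
from h import *
np.set_printoptions(precision=4,suppress=True)
P=np.array([plane('top',T(*p),.1) for p in [(267,518),(402,497),(379,357),(245,380)]])
Q=np.array([plane('side',S(*p),.1) for p in [(165,325),(190,413),(342,373),(315,307)]])
print(P,Q,sep='\n')
print('sizes',[np.linalg.norm(P[i]-P[i-1]) for i in range(4)],[np.linalg.norm(Q[i]-Q[i-1]) for i in range(4)])
for A in(P,Q):
    y=(A[0]-A[1]+A[3]-A[2]); print('yaw',np.degrees(np.arctan2(-y[0],y[1])), 'lip',(A[0]+A[1])/2)
    x=A[2]+A[3]-A[0]-A[1]; print(np.degrees(np.arctan2(x[1],x[0])))
B=np.array([plane('top',T(*p),.05) for p in [(305,555),(392,537)]]);print('bar end',B,B.mean(0))
M=[plane('top',T(*p),0.012) for p in [(378,43),(421,287),(55,350),(14,108)]];print('base corners',np.array(M))
# flap edge: top ray & side ray intersect (motor end and free end)
for t,s in [((168,245),(420,66)),((340,218),(543,247)),((175,185),(420,66))]:
    c1,d1=ray('top',T(*t));c2,d2=ray('side',S(*s))
    k=np.linalg.lstsq(np.array([d1,-d2]).T,c2-c1,rcond=None)[0]
    a,b=c1+k[0]*d1,c2+k[1]*d2;print('flap',(a+b)/2,np.linalg.norm(a-b))
for n,p,z in [('jar',(118,393),.065),('spanA',(68,430),.008),('spanB',(85,598),.008),('oil',(538,379),.026)]: print(n,plane('top',T(*p),z))
E
```

```text
[[0.4437 0.1587 0.1   ]
 [0.4615 0.0604 0.1   ]
 [0.5636 0.0802 0.1   ]
 [0.5442 0.1782 0.1   ]]
[[0.44   0.1579 0.1   ]
 [0.4598 0.0591 0.1   ]
 [0.561  0.0967 0.1   ]
 [0.5446 0.1735 0.1   ]]
sizes [np.float64(0.10243608604857565), np.float64(0.0999382259683284), np.float64(0.10402650840588346), np.float64(0.09994967032440548)] [np.float64(0.10579087097911527), np.float64(0.10074910958595516), np.float64(0.10795616107940169), np.float64(0.07852243849190445)]
yaw 10.741424728905367 lip [0.4526 0.1095 0.1   ]
10.97186614523427
yaw 11.645054814021076 lip [0.4499 0.1085 0.1   ]
14.515430008597178
bar end [[0.413  0.1362 0.05  ]
 [0.4284 0.0699 0.05  ]] [0.4207 0.103  0.05  ]
base corners [[0.822  0.0948 0.012 ]
 [0.6251 0.0547 0.012 ]
 [0.5673 0.3459 0.012 ]
 [0.7619 0.3869 0.012 ]]
flap [0.6193 0.1987 0.275 ] 0.001406324616573789
flap [0.6726 0.1018 0.1913] 0.040791014766029504
flap [0.6368 0.1929 0.2818] 0.0378974912329661
jar [0.5331 0.2804 0.065 ]
spanA [0.5037 0.3341 0.008 ]
spanB [0.3707 0.3152 0.008 ]
oil [ 0.5533 -0.04    0.026 ]
```

Measurements agree with the given sizes: plate about 100 x 103 mm and flap length 102 mm. Grinder yaw is about 11.3° and its origin about (0.695, 0.158). The rest is about 66 mm out and the flap at about 1.5 rad. Next I move above the space in front of the lip, closing the fingers.

Request:
{"name": "drive_tool", "arguments": {"deltas": [{"linear": [35,0,0],"twist": 7,"claw": 0},{"linear": [60,-40,0],"twist": 14,"claw": 0},{"linear": [287,-451,0],"twist": 21,"claw": 0},{"linear": [287,-451,0],"twist": 25.7,"claw": 0},{"linear": [287,-451,0],"twist": 25.7,"claw": 0},{"linear": [287,-451,0],"twist": 25.7,"claw": 0},{"linear": [287,-451,0],"twist": 25.7,"claw": 0},{"linear": [287,-451,0],"twist": 25.7,"claw": 0},{"linear": [287,-451,0],"twist": 25.7,"claw": 0},{"linear": [287,-451,0],"twist": 25.7,"claw": 0},{"linear": [287,-451,0],"twist": 25.7,"claw": 0},{"linear": [287,-451,0],"twist": 25.7,"claw": 0}]}}

```text
clock: 1.1
position: [0.4015, 0.1564, 0.2422]
ee_rot: [-0.0, -0.098, 0.995, 0.0]
contact_force: [1.1, 0.6, 0.4]
width: 0.0001
gripper_force: 0.0
```

Request:
{"name": "drive_tool", "arguments": {"deltas": [{"linear": [0,0,0],"twist": 0,"claw": 0},{"linear": [0,0,0],"twist": 0,"claw": 0},{"linear": [0,0,0],"twist": 0,"claw": 0}]}}

```text
clock: 1.35
position: [0.4009, 0.1583, 0.242]
ee_rot: [-0.001, -0.097, 0.995, 0.0]
contact_force: [0.8, 0.4, 0.4]
width: 0.0004
gripper_force: 0.0
```

Request:
{"name": "drive_tool", "arguments": {"deltas": [{"linear": [15,-27,0],"twist": 0,"claw": 0},{"linear": [29.5,-53.5,0],"twist": 0,"claw": 0},{"linear": [29.5,-53.5,0],"twist": 0,"claw": 0},{"linear": [29.5,-53.5,-30],"twist": 0,"claw": 0},{"linear": [29.5,-53.5,-60],"twist": 0,"claw": 0},{"linear": [29.5,-53.5,-90],"twist": 0,"claw": 0},{"linear": [29.5,-53.5,-122],"twist": 0,"claw": 0},{"linear": [29.5,-53.5,-122],"twist": 0,"claw": 0},{"linear": [29.5,-53.5,-122],"twist": 0,"claw": 0}]}}

```text
clock: 2.1
position: [0.4289, 0.1063, 0.1195]
ee_rot: [-0.002, -0.099, 0.995, 0.0]
contact_force: [0.5, -0.6, 0.4]
width: -0.0002
gripper_force: 0.0
```

```bash
python3 - <<'E'
from rig import eyes
import cv2
cv2.imwrite('pics/s1.png',cv2.resize(eyes.get_image('side')[110:260,190:390,::-1],None,fx=4,fy=4,interpolation=cv2.INTER_CUBIC))
E
```

```text
(no output)
```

View pics/s1.png

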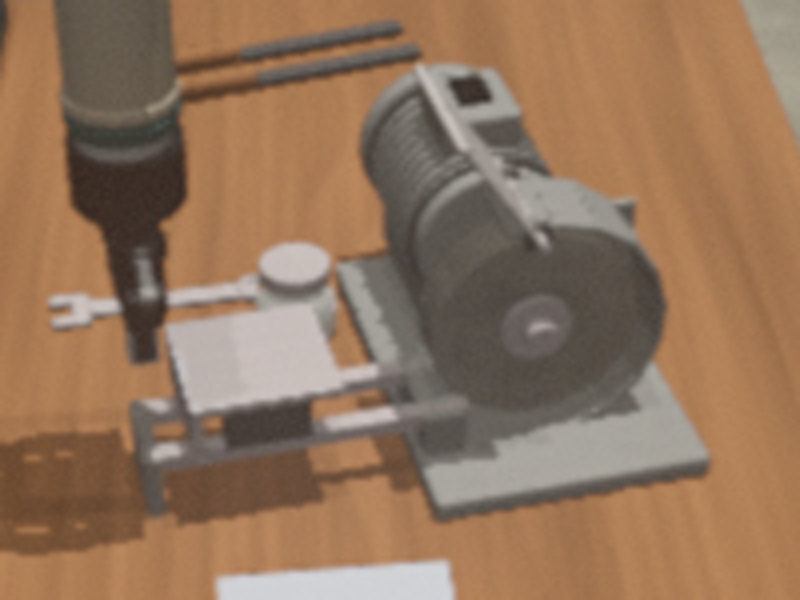

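The closed fingertips, at about (140,360), are just in front of the lip and roughly centred. Now I go down and push.

Request:
{"name": "drive_tool", "arguments": {"deltas": [{"linear": [0,0,-25],"twist": 0,"claw": 0},{"linear": [0,0,-46],"twist": 0,"claw": 0},{"linear": [0,0,-46],"twist": 0,"claw": 0},{"linear": [9,2,-46],"twist": 0,"claw": 0},{"linear": [16,3,-46],"twist": 0,"claw": 0},{"linear": [23,4.5,-46],"twist": 0,"claw": 0},{"linear": [30,6,-46],"twist": 0,"claw": 0},{"linear": [37,7.5,-46],"twist": 0,"claw": 0},{"linear": [44,9,-46],"twist": 0,"claw": 0},{"linear": [51,10,-46],"twist": 0,"claw": 0},{"linear": [58,11.5,-46],"twist": 0,"claw": 0},{"linear": [64,13,-46],"twist": 0,"claw": 0}]}}

```text
clock: 3.15
position: [0.4959, 0.1177, 0.0744]
ee_rot: [0.0, -0.098, 0.995, -0.0]
contact_force: [-3.8, -0.6, 2.2]
width: 0.0003
gripper_force: 1.8
```

Request:
{"name": "drive_tool", "arguments": {"deltas": [{"linear": [2,0.4,0],"twist": 0,"claw": 0},{"linear": [4,0.8,0],"twist": 0,"claw": 0},{"linear": [6,1.2,0],"twist": 0,"claw": 0},{"linear": [8,1.6,0],"twist": 0,"claw": 0},{"linear": [9,1.8,0],"twist": 0,"claw": 0}]}}

```text
clock: 3.57
position: [0.5039, 0.1194, 0.0742]
ee_rot: [-0.0, -0.098, 0.995, -0.0]
contact_force: [-2.8, -1.8, -0.2]
width: 0.0
gripper_force: 1.5
```

Request:
{"name": "drive_tool", "arguments": {"deltas": [{"linear": [1,0.2,0],"twist": 0,"claw": 0},{"linear": [2,0.4,0],"twist": 0,"claw": 0},{"linear": [3,0.6,0],"twist": 0,"claw": 0},{"linear": [3,0.6,0],"twist": 0,"claw": 0}]}}

```text
clock: 3.9
position: [0.5042, 0.1196, 0.0741]
ee_rot: [-0.003, -0.098, 0.995, -0.0]
contact_force: [-7.6, -3.2, 5.2]
width: 0.0004
gripper_force: 3.9
```

Request:
{"name": "drive_tool", "arguments": {"deltas": [{"linear": [2,0.4,0],"twist": 0,"claw": 0},{"linear": [3,0.6,0],"twist": 0,"claw": 0},{"linear": [3,0.6,0],"twist": 0,"claw": 0},{"linear": [3,0.6,0],"twist": 0,"claw": 0}]}}

```text
clock: 4.23
position: [0.5041, 0.1197, 0.0738]
ee_rot: [-0.006, -0.099, 0.995, -0.001]
contact_force: [-12.7, -4.6, 8.4]
width: -0.0005
gripper_force: 6.7
```

The rest is on its stop: the force rises with no motion, and the lip is at about x = -184 mm in the grinder frame. Next I back off and rise.

Request:
{"name": "drive_tool", "arguments": {"deltas": [{"linear": [-12,-2.4,0],"twist": 0,"claw": 0},{"linear": [-25,-5,0],"twist": 0,"claw": 0},{"linear": [-25,-5,40],"twist": 0,"claw": 0},{"linear": [-25,-5,80],"twist": 0,"claw": 0},{"linear": [-25,-5,120],"twist": 0,"claw": 0},{"linear": [-25,-5,160],"twist": 0,"claw": 0},{"linear": [-25,-5,200],"twist": 0,"claw": 0},{"linear": [-25,-5,240],"twist": 0,"claw": 0},{"linear": [-25,-5,270],"twist": 0,"claw": 0},{"linear": [-25,-5,270],"twist": 0,"claw": 0},{"linear": [-25,-5,270],"twist": 0,"claw": 0}]}}

```text
clock: 5.15
position: [0.4867, 0.1163, 0.3468]
ee_rot: [0.004, -0.098, 0.995, 0.0]
contact_force: [1.4, -0.3, 0.1]
width: -0.0001
gripper_force: 0.0
```

```bash
python3 - <<'E'
from rig import eyes
import cv2
cv2.imwrite('pics/t2.png',cv2.resize(eyes.get_image('side')[110:260,190:390,::-1],None,fx=4,fy=4,interpolation=cv2.INTER_CUBIC))
E
```

```text
(no output)
```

View pics/t2.png

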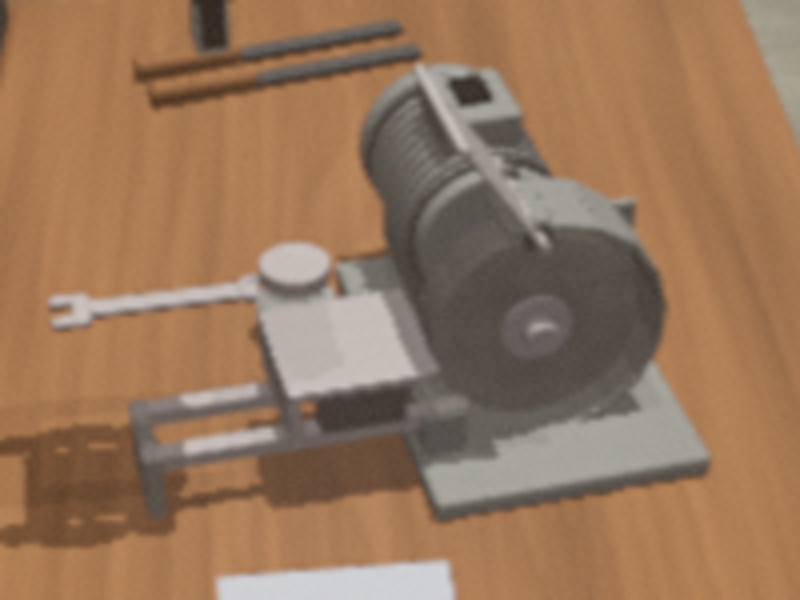

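The rest is fully in, with its plate right next to the stone, and the flap is still raised along the line (420,66)–(545,245). I'll check the flap pose by reprojecting its corners.

```bash
python3 - <<'E'
from h import *
a=np.radians(11.3);X=np.array([np.cos(a),np.sin(a),0]);Y=np.array([-X[1],X[0],0]);O=np.array([.6954,.1579,0])
for ang in (45,56,62):
  f=np.radians(ang)
  for n in('top','side'):
    m=eyes.camera_model(n);o=[]
    for r in(0,.1):
      for y in(.055,-.055):
        p=O+X*(-.01-r*np.cos(f))+Y*y+[0,0,.19+r*np.sin(f)]
        q=np.array(m['intrinsics'])@(np.array(m['R'])@p+m['t']);q=q[:2]/q[2]
        o.append(np.round((q-[130,90])*3 if n=='top' else (q-[190,110])*4).tolist())
    print(ang,n,o)
E
```

```text
45 top [[181.0, 180.0], [342.0, 152.0], [176.0, 270.0], [349.0, 240.0]]
45 side [[498.0, 163.0], [547.0, 250.0], [399.0, 86.0], [443.0, 172.0]]
56 top [[181.0, 180.0], [342.0, 152.0], [167.0, 245.0], [344.0, 214.0]]
56 side [[498.0, 163.0], [547.0, 250.0], [421.0, 67.0], [467.0, 152.0]]
62 top [[181.0, 180.0], [342.0, 152.0], [163.0, 229.0], [340.0, 198.0]]
62 side [[498.0, 163.0], [547.0, 250.0], [434.0, 58.0], [481.0, 142.0]]
```

A flap elevation of 56° fits both views to within a few pixels. Now I move over and down behind its upper side.

Request:
{"name": "drive_tool", "arguments": {"deltas": [{"linear": [38,7.6,0],"twist": 0,"claw": 0},{"linear": [76,15,0],"twist": 0,"claw": 0},{"linear": [114,23,0],"twist": 0,"claw": 0},{"linear": [152,30,0],"twist": 0,"claw": 0},{"linear": [189,37.5,0],"twist": 0,"claw": 0},{"linear": [189,37.5,0],"twist": 0,"claw": 0},{"linear": [189,37.5,-30],"twist": 0,"claw": 0},{"linear": [189,37.5,-60],"twist": 0,"claw": 0},{"linear": [189,37.5,-85],"twist": 0,"claw": 0},{"linear": [189,37.5,-85],"twist": 0,"claw": 0},{"linear": [189,37.5,-85],"twist": 0,"claw": 0}]}}

```text
clock: 6.12
position: [0.6725, 0.1532, 0.2562]
ee_rot: [-0.003, -0.098, 0.995, 0.0]
contact_force: [-0.0, 0.5, 1.2]
width: -0.0003
gripper_force: 0.0
```

Request:
{"name": "drive_tool", "arguments": {"deltas": [{"linear": [-8,-1.6,3],"twist": 0,"claw": 0},{"linear": [-14,-2.8,5],"twist": 0,"claw": 0},{"linear": [-20,-4,1],"twist": 0,"claw": 0},{"linear": [-24,-5,-3],"twist": 0,"claw": 0},{"linear": [-28.5,-5.7,-8],"twist": 0,"claw": 0},{"linear": [-35.5,-7,-18],"twist": 0,"claw": 0},{"linear": [-40.5,-8,-29],"twist": 0,"claw": 0},{"linear": [-44,-8.8,-41],"twist": 0,"claw": 0},{"linear": [-46,-9,-53],"twist": 0,"claw": 0},{"linear": [-46,-9,-53],"twist": 0,"claw": 0}]}}

```text
clock: 6.95
position: [0.6255, 0.144, 0.2041]
ee_rot: [-0.002, -0.098, 0.995, -0.0]
contact_force: [-0.7, 0.1, -0.5]
width: 0.0
gripper_force: 0.0
```

```bash
python3 - <<'E'
from rig import eyes
import cv2
cv2.imwrite('pics/s3.png',cv2.resize(eyes.get_image('side')[60:260,190:390,::-1],None,fx=3,fy=3,interpolation=cv2.INTER_CUBIC))
E
```

```text
(no output)
```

View pics/s3.png

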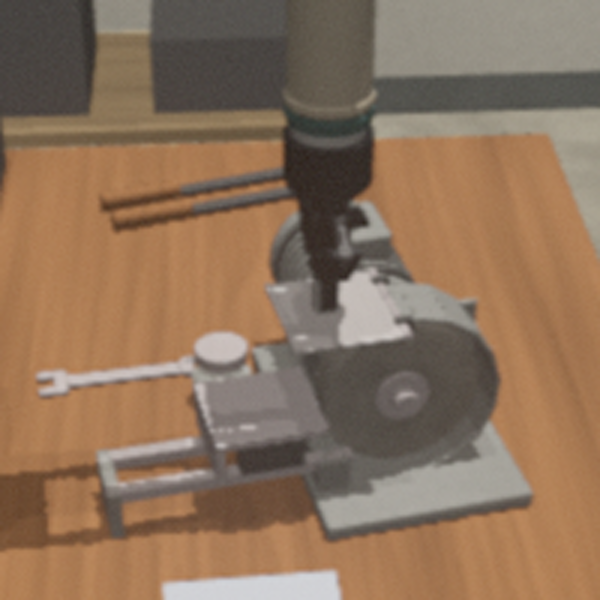

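The flap is now about level, with the fingertips on its upper side at (328,308). I keep pushing down.

Request:
{"name": "drive_tool", "arguments": {"deltas": [{"linear": [-2,-0.4,-6],"twist": 0,"claw": 0},{"linear": [-4,-0.8,-12],"twist": 0,"claw": 0},{"linear": [-6,-1.2,-18],"twist": 0,"claw": 0},{"linear": [-8,-1.6,-24],"twist": 0,"claw": 0},{"linear": [-10,-2,-29],"twist": 0,"claw": 0},{"linear": [-10,-2,-32],"twist": 0,"claw": 0},{"linear": [-10,-2,-34],"twist": 0,"claw": 0},{"linear": [-10,-2,-34],"twist": 0,"claw": 0}]}}

```text
clock: 7.67
position: [0.6172, 0.1423, 0.1715]
ee_rot: [-0.001, -0.098, 0.995, 0.0]
contact_force: [-0.7, -0.5, 0.5]
width: -0.0001
gripper_force: 0.0
```

Request:
{"name": "drive_tool", "arguments": {"deltas": [{"linear": [0,0,-2],"twist": 0,"claw": 0},{"linear": [0,0,-3],"twist": 0,"claw": 0},{"linear": [0,0,-4],"twist": 0,"claw": 0},{"linear": [0,0,-5],"twist": 0,"claw": 0},{"linear": [0,0,-5],"twist": 0,"claw": 0}]}}

```text
clock: 8.08
position: [0.618, 0.1424, 0.1689]
ee_rot: [0.001, -0.098, 0.995, 0.0]
contact_force: [-1.6, -0.7, 7.9]
width: -0.0
gripper_force: 3.5
```

Request:
{"name": "drive_tool", "arguments": {"deltas": [{"linear": [0,0,-2],"twist": 0,"claw": 0},{"linear": [0,0,-4],"twist": 0,"claw": 0},{"linear": [0,0,-4],"twist": 0,"claw": 0},{"linear": [0,0,-4],"twist": 0,"claw": 0}]}}

```text
clock: 8.42
position: [0.6182, 0.1425, 0.1684]
ee_rot: [0.002, -0.098, 0.995, 0.0]
contact_force: [-6.5, -0.9, 21.8]
width: 0.0002
gripper_force: 10.9
```

At the stop: 22 N and only 0.5 mm more travel. I lift off and check.

Request:
{"name": "drive_tool", "arguments": {"deltas": [{"linear": [0,0,10],"twist": 0,"claw": 0},{"linear": [0,0,40],"twist": 0,"claw": 0},{"linear": [0,0,80],"twist": 0,"claw": 0},{"linear": [0,0,120],"twist": 0,"claw": 0},{"linear": [-30,0,150],"twist": 0,"claw": 0},{"linear": [-70,0,150],"twist": 0,"claw": 0},{"linear": [-100,0,150],"twist": 0,"claw": 0},{"linear": [-100,0,150],"twist": 0,"claw": 0},{"linear": [-100,0,150],"twist": 0,"claw": 0}]}}

```text
clock: 9.17
position: [0.5164, 0.1424, 0.314]
ee_rot: [0.001, -0.099, 0.995, 0.0]
contact_force: [2.1, -1.1, -0.2]
width: -0.0002
gripper_force: 0.0
```

```bash
python3 - <<'E'
from rig import eyes
import cv2
cv2.imwrite('pics/s4.png',cv2.resize(eyes.get_image('side')[60:260,190:390,::-1],None,fx=3,fy=3,interpolation=cv2.INTER_CUBIC))
E
```

```text
(no output)
```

View pics/s4.png

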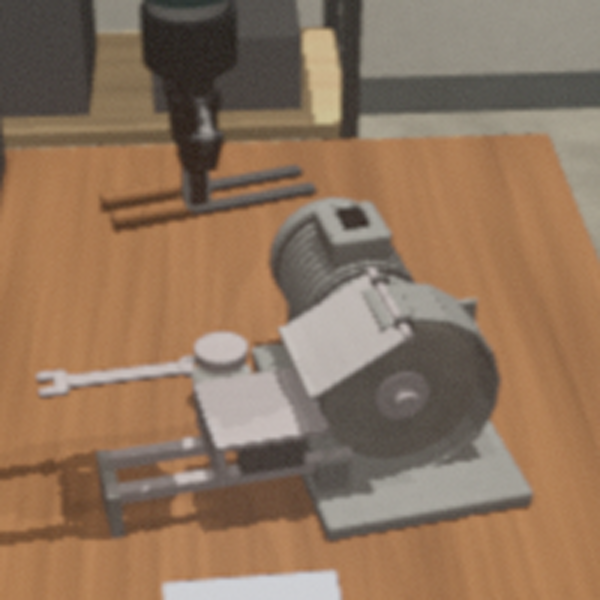

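The flap slopes down over the stone, with its free edge at (283,328)–(318,395). The rest is in, the jar and spanner haven't moved, and the arm is clear.

```bash
python3 -c "
from rig import manip; print(manip.sign_off())"
```

```text
the job is handed in; nothing more can be done
None
```

I pushed the tool rest in to its stop, then the spark flap down to its stop, and handed the job in at about 9 s with the arm clear; the sign-off returned no verdict.

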